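# Load the pigment jar mill and set its speed dial

### The arm

A 6-joint arm with a two-finger parallel gripper is mounted at the origin on the work surface. World frame = base frame: x ahead of the robot, y to its left, z up, the work surface at z = 0. Lengths are in mm, angles in rad, forces in N, time in s.
With the tool pointing down it reaches from about 325 to 775 mm from the base axis. Payload 5.5 kg.
Tool frame: the origin (TCP) lies at the very end of the fingers, on their centre line; the grasp point (between the pads) lies 19 mm behind it; z points along the fingers, y is the direction in which the jaws open and shut (so a half turn about z gives the same grasp; the last joint's range is limited). The gripper opens to 85 mm and grips with 20 to 120 N. Pads are 22 mm wide; open, the fingers measure 114 mm over their backs; the gripper's body (76 mm by 85 mm) begins 54 mm behind the grasp point. The pads swing forward as they close: fully open they stand 13 mm farther back than shut.
Start: joints at [-1.183, 0.091, 1.231, -0, 1.82, -0.057], TCP at [258.168, -541.632, 231.275] pointing down, gripper open.
Joint ranges: [-2.87, 2.87], [-0.86, 2.18], [0.17, 2.46], [-1.51, 4.65], [0.06, 2.69], [-2.65, 2.65]. Speed limits (rad/s): [2.57, 2.57, 3.01, 3.14, 3.14, 3.14].

### API

Orientations are given as a rotation vector (axis times angle).
In Python, from rig import sensors, capture, workorder gives the robot as it stands.
- The arm moves only by the shell command python3 -m creep 'ROWS' [FORCE]. ROWS is JSON, a list of rows, each a list of 3 entries, a list of its own where there are three numbers: the opening, from 0 (shut) to 1 (fully open), then the shift along the tool's x, y, z in m, then the turn, a rotation vector about the tool's x, y, z in degrees. In form: [[jaw, [dx, dy, dz], [wx, wy, wz]], ...]. A call has 1 to 12 rows; each row shifts and turns the commanded pose from where the row before left it, along the tool's axes as they then stand; what a row does not reach is not made up. A row lasts 1/8 s, in which the tool goes at most 62.5 mm and 10.7 degrees, less where a joint would pass 70% of its speed; a pose out of reach is approached as far as the arm can. A call with a gripper value outside its range is refused whole. The fingers move at their own pace and stop on an object; FORCE is the grip in N (left out, the last holds). Time passes only in rows, so rows that do not move let the fingers close. It gives the time, the measured TCP pose, the force and the opening at its end, in the units of the state.
- sensors.state(): the state, without advancing time (a new reading comes with each control period).
- capture(name): name is "side" or "top" or "wrist"; returns a dict with "image" (400x640x3 uint8, blue, green, red), "depth" (400x640 float32, mm along the optical axis (not along the pixel's ray), 0 where there is no reading), "mtx" (3x3 intrinsics, pixels), "R" (3x3) and "t" (3): a world point X has camera coordinates R X + t; the wrist camera has in their place "mount" (4x4, takes a point from camera to tool coordinates, whose origin is the TCP and whose axes are the flange's). Camera axes: x right, y down, z forward; pixel columns grow to the right and rows downward; lengths in mm; the calibration is good to about 2 mm. A picture is of the moment at which its call begins: read the wrist's pose just before it.
- workorder.job_done(): hands the job in, once; it reports no verdict.
The state is a dict: "clock": time; "joints": joint angles; "qd": joint speeds; "joint_torque": joint torques, N m; "position": TCP position; "orientation": TCP orientation; "force": force on the tool from outside, world axes, zero at the start; "torque": the same for the moment, N m; "finger_gap": finger opening in mm.
Only numpy, scipy, OpenCV 4.12 (cv2) and the standard library are available. Lean on these libraries where they do the work, as an engineer would, in place of code of your own. Each camera call takes 0.05 s, during which the arm holds its last target. There are 200 camera calls.

### The job

Lift the blue-capped pigment jar from the wooden cradle and lay it on the two rollers of the jar mill, lengthwise between them, without dropping it. Then turn the mill's speed dial clockwise until its white pointer stands at the red mark, and let go. Leave the yellow jar where it lies and do not knock over or shift the water bottle.

Things in the scene. Friction and masses are not known exactly. Their poses are not given: they have to be found in the camera images.
- blue_jar_center (a point): Closed white ceramic jar, blue band and blue cap, LYING on its side in a cradle trough (either one), axis 54 mm above the table. Body 56 mm in diameter, 105 mm long; cap 50 mm in diameter, 25 mm long, on its +x end; 0.36 to 0.6 kg. Point: on the axis, half-way along the body. x runs along the jar to the cap; it may lie rolled about x. Grip it across its diameter from above.
- blue_jar: Frame of the blue jar itself, with its origin on its surface, 28 mm from the axis, below the mid-length of its body as first laid; its x axis runs along the jar to the cap. Use point blue_jar_center to grasp it.
- yellow_jar_center (a point): Same size of jar with yellow band and cap, lying in the cradle's other trough: a bystander, leave it. Point and axes as for the blue one.
- cradle: Fixed light-wood jar cradle: board 110 mm (x) by 250 mm (y) by 15 mm thick, with two troughs along x at y = -62.5 and +62.5 mm, each of two 16 mm dowels (tops 31 mm above the table, 23 mm below a jar's axis). Origin on the table under its middle.
- mill: Fixed green jar mill. Origin on the table under the middle of the rollers; z up, y along the rollers. Grey end plates with inner faces at y = -100 and +100 mm, tops 75 mm up. Control box 170 (x) by 150 (y) by 85 mm high, from y = -110 to -260 mm; the dial is on its top at x = 0, y = -190 mm.
- roller_seat (a point): Centre of the jar's body when it lies seated in the trough between the two rollers, 89.6 mm above the table. Axes as the mill's: x across the rollers, y along them, z up. Rollers: black, 24 mm thick, 200 mm long, at x = -20 and +20 mm, tops 22.6 mm below this point; they do not turn. The jar may point either way.
- dial_grip (a point): On the black speed dial's vertical axis, at the height to grip it, 123 mm above the table. Bar grip 60 mm long, 14 mm thick, its top 18 mm above this point; round skirt 88 mm across, top 26 mm below it. The frame turns with the dial: x along the bar to the white pointer end, z up.
- dial (a joint): Dial angle in rad; grows as the dial turns clockwise seen from above, stops at 0 and 4.7. Stays where it is left (friction about 0.06 N m). At 0 the pointer is 135 degrees counter-clockwise from the mill's x axis.
- pointer_tip (a point): Point 45 mm from the dial's axis in the direction of the white pointer (a white line on one half of the bar's top, down its end and on the skirt).
- red_mark (a point): Point 45 mm from the dial's axis at the middle of the red mark, a flat red tab 10 mm wide reaching outward from the edge of the dial, on the scale of black ticks. It is 0.6 to 2.3 rad clockwise from the pointer at the start and cannot be moved by the robot.
- mark (a joint): Angle of the red mark in rad, same zero and sense as joint dial: the dial stands at the mark when the two are equal.
- water_bottle: Clear capped bottle, 68 mm in diameter, 190 mm tall, standing beyond the mill, a bystander: leave it. Origin at the centre of its underside.
Not all that is in view belongs to the job. Leave any orange or pink look-alike of the blue_jar alone.

How it is judged:
By the outcome, as a careful person would: the job done as asked, in the order asked, and still so for the second after the job is handed in, with the robot touching nothing.
It also fails if it takes over 58 s, if anything falls off the work surface, if the arm or the gripper's body presses on something with over 40 N, if the wrist force passes 120 N, or if a joint passes its speed limit or range.

## Working session

There is one attempt and no reset: what is moved stays moved. The work goes in short steps, Python scripts to look and compute and a shell command to move; the robot and the scene stay as the last step left them, time stands still between calls to the robot, and variables do not carry over. Pictures are saved under pics/ and viewed, about 8 in all and at most 12, crops included, and the job is handed in when it is done.

```bash
mkdir -p pics; ls; cat > h.py <<'E'
import numpy as np,cv2
from rig import sensors,capture,workorder
from scipy.spatial.transform import Rotation as Ro
def snap(n,f):
    s=sensors.state(); c=capture(n)
    if n=='wrist':
        T=np.eye(4);T[:3,:3]=Ro.from_rotvec(s['orientation']).as_matrix();T[:3,3]=s['position']
        M=T@np.array(c['mount']);c['R']=M[:3,:3].T;c['t']=-c['R']@M[:3,3]
    cv2.imwrite('pics/'+f+'.png',c['image']);np.savez('pics/'+f+'.npz',**{k:np.array(v) for k,v in c.items()})
    return c
def load(f): return dict(np.load('pics/'+f+'.npz'))
def ray(c,u,v):
    R=np.array(c['R']);d=R.T@np.linalg.solve(np.array(c['mtx']),[u,v,1.]);return -R.T@np.array(c['t']).ravel(),d
def atz(c,u,v,z):
    o,d=ray(c,u,v);return o+d*(z-o[2])/d[2]
def dep(c,u,v):
    o,d=ray(c,u,v);return o+d*float(c['depth'][int(v),int(u)])
def proj(c,X):
    p=np.array(c['R'])@np.array(X,float)+np.array(c['t']).ravel();p=np.array(c['mtx'])@p;return p[:2]/p[2]
E
python3 - <<'E'
from h import *
a=snap('top','top0');b=snap('side','side0')
print(sensors.state())
for c in(a,b):print(ray(c,320,200))
E
```

```text
pics
{'clock': 0.1, 'joints': array([-1.18270844e+00,  9.18246730e-02,  1.23176206e+00, -2.05250803e-05,
        1.81981344e+00, -5.66755568e-02]), 'qd': array([ 0.00135672, -0.00187563, -0.00254865, -0.00125857,  0.00088725,
        0.00022059]), 'joint_torque': array([ 3.33906799e-03, -4.60219145e+01, -4.19216931e+01,  2.01881528e-05,
        1.06720609e-02,  4.52894835e-05]), 'position': array([ 258.05604386, -541.38986247,  230.2412591 ]), 'orientation': array([-3.06249673e+00, -6.92488481e-01,  4.98872663e-04]), 'force': array([ 0.73322327,  0.24023153, -0.37096742]), 'torque': array([0.02171846, 0.02342315, 0.03408236]), 'finger_gap': 85.36613354545312}
(array([ 371.75352145,  117.89760427, 1343.81737285]), array([ 0.15902179,  0.00134313, -0.98755619]))
(array([ 152.381426  , 1329.32147389, 1167.09676251]), array([ 0.24057932, -0.72140508, -0.64940654]))
```

View pics/top0.png

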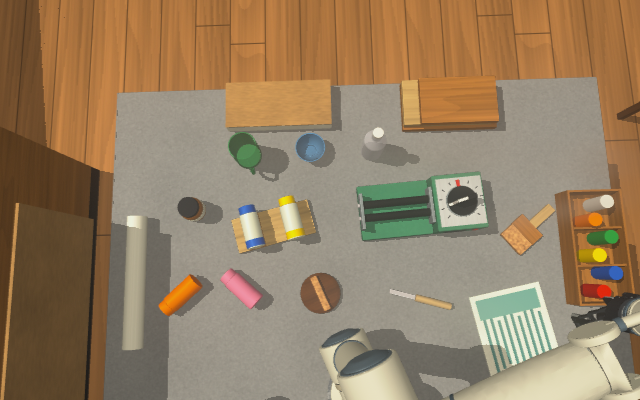

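View pics/side0.png

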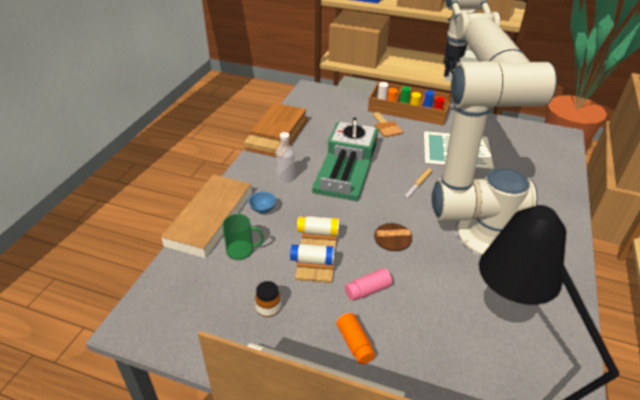

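The top view shows these candidates:
- Blue jar in the cradle at (250,226). This is the one I choose.
- Yellow jar in the cradle at (291,218).
- Pink look-alike at (240,288).
- Orange look-alike at (180,295).
- Blue paint in the box at (607,273).

The mill's rollers are at (396,208) and the dial is at (462,200). The bottle is at (375,140). Next is one close crop to check.

```bash
python3 - <<'E'
from h import *
i=cv2.imread('pics/top0.png')
a=cv2.resize(i[190:255,225:325],None,fx=6,fy=6,interpolation=cv2.INTER_CUBIC)
b=cv2.resize(i[165:245,350:495],None,fx=5.5,fy=5.5,interpolation=cv2.INTER_CUBIC)[:, :798]
a=a[:, :600]
o=np.zeros((390+440,800,3),np.uint8);o[:390,:600]=a;o[390:,:b.shape[1]]=b
cv2.imwrite('pics/c1.png',cv2.resize(o,None,fx=.72,fy=.72,interpolation=cv2.INTER_AREA))
E
```

```text
(no output)
```

View pics/c1.png

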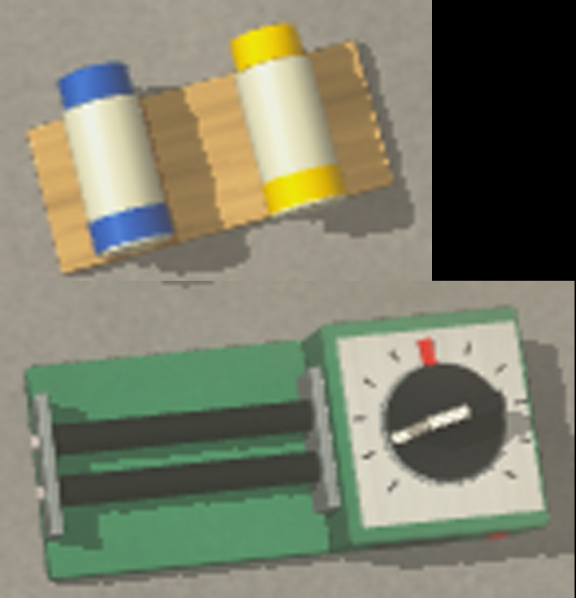

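The crop confirms the choice. The blue jar is in the left trough, with its narrower cap at the upper end (95,80) and the base band at (132,230). The rollers run (60,490)-(315,415). The dial pointer points lower-left to (395,438), and the red mark is at (427,352), which is clockwise from it.

```bash
python3 - <<'E'
from h import *
c=load('top0')
A=lambda u,v:(225+u/4.32,190+v/4.32)
B=lambda u,v:(350+u/3.96,165+(v-280.8)/3.96)
P=lambda n,uv,z:print(n,np.round(atz(c,*uv,z),1),np.round(dep(c,*np.round(uv)),1))
P('capend',A(95,68),54+20);P('capjoint L',A(65,112),54);P('capjoint R',A(133,97),54);P('bodyend L',A(97,252),54);P('bodyend R',A(172,232),54)
P('mid',A(118,160),82)
for n,p in dict(l1=(39,398),l2=(57,533),r1=(316,370),r2=(334,508)).items():P(n,B(*p),75)
for n,p in dict(rl1=(57,438),rr1=(313,416),rl2=(62,490),rr2=(318,467)).items():P(n,B(*p),67)
P('skirt',B(445,422),97);P('bar end',B(395,438),97);P('barc',B(466,409),141);P('mark',B(428,352),85)
E
```

```text
capend [564.8 341.8  74. ] [563.1 340.7  80. ]
capjoint L [536.8 366.8  54. ] [534.9 364.4  67.3]
capjoint R [546.2 318.2  54. ] [546.3 316.1  63.5]
bodyend L [436.9 344.2  54. ] [437.2 343.3  66.8]
bodyend R [449.5 291.2  54. ] [450.  293.8  30.3]
mid [498.7 324.5  82. ] [498.9 325.7  80.8]
l1 [589.2  -1.4  75. ] [588.   -1.9  74.8]
l2 [485.4 -10.8  75. ] [484.8 -10.   71.2]
r1 [ 604.9 -213.2   75. ] [ 603.2 -213.5   76. ]
r2 [ 498.8 -219.9   75. ] [ 499.6 -218.3   77.5]
rl1 [559.1 -14.7  67. ] [557.9 -13.3  68.9]
rr1 [ 570.7 -210.7   67. ] [ 571.1 -210.7   66.8]
rl2 [518.9 -16.8  67. ] [518.2 -17.6  68.6]
rr2 [ 531.2 -212.    67. ] [ 531.  -210.4   69.9]
skirt [ 558.7 -300.5   97. ] [ 550.5 -283.3  144.9]
bar end [ 547.7 -262.7   97. ] [ 546.8 -263.3   97. ]
barc [ 561.1 -301.4  141. ] [ 562.1 -302.3  141.3]
mark [ 614.4 -295.8   85. ] [ 614.  -295.    86.8]
```

```bash
cat >> h.py <<'E'
def to(X,yaw):
    "shift in tool axes (mm) and turn (deg about tool z) to TCP X, tool x at yaw deg"
    s=sensors.state();R=Ro.from_rotvec(s['orientation']).as_matrix()
    y0=np.degrees(np.arctan2(R[1,0],R[0,0]))
    print('at',np.round(s['position'],1),'yaw %.1f'%y0,'z',np.round(R[:,2],3),'t %.2f F'%s['clock'],np.round(s['force'],1),'gap %.1f'%s['finger_gap'])
    print('shift mm',np.round(R.T@(np.array(X)-s['position']),1),'wz %.1f'%(-(yaw-y0)))
def cloud(c):
    v,u=np.mgrid[:400,:640];d=c['depth'].astype(float)
    r=np.linalg.inv(c['mtx'])@np.stack([u.ravel(),v.ravel(),np.ones(u.size)])*d.ravel()
    return (c['R'].T@(r-c['t'].reshape(3,1))).T.reshape(400,640,3)
E
python3 - <<'E'
from h import *
c=load('top0');p=cloud(c)
m=(p[...,2]>62)&(p[...,2]<90)&(np.hypot(p[...,0]-500,p[...,1]-332)<85)
q=p[m];top=q[q[:,2]>74]
d=np.linalg.svd(top[:,:2]-top[:,:2].mean(0))[2][0];d*=np.sign(d[0]);n=np.array([-d[1],d[0]])
s=q[:,:2]@d;w=top[:,:2]@n
print('yaw',np.degrees(np.arctan2(d[1],d[0])),'along',s.min(),s.max(),'across',w.mean(),w.min(),w.max(),'zmax',np.percentile(q[:,2],98))
print('centre(from base+52.5)',d*(s.min()+52.5)+n*w.mean(),'from cap',d*(s.max()-77.5)+n*w.mean())
to([492,331,160],14)
E
```

```text
yaw 14.038935159011439 along 504.02421131258666 634.1055686741614 across 200.58147024320647 177.86172711872038 222.91916902158155 zmax 85.20299666618729
centre(from base+52.5) [491.24415415 329.59263492] from cap [491.32308146 329.61237069]
at [ 258.1 -541.4  230.2] yaw 25.5 z [-0.001  0.002 -1.   ] t 0.10 F [ 0.7  0.2 -0.4] gap 85.4
shift mm [ 586.5 -686.7   71.5] wz 11.5
```

```bash
python3 -m creep '[[1,[0.0266,-0.0312,0],[0,0,0]],[1,[0.0266,-0.0312,0],[0,0,0]],[1,[0.0266,-0.0312,0],[0,0,0]],[1,[0.0266,-0.0312,0],[0,0,0]],[1,[0.0266,-0.0312,0],[0,0,0]],[1,[0.0266,-0.0312,0],[0,0,0]],[1,[0.0266,-0.0312,0],[0,0,0]],[1,[0.0266,-0.0312,0],[0,0,0]],[1,[0.0266,-0.0312,0],[0,0,0]],[1,[0.0266,-0.0312,0],[0,0,0]],[1,[0.0266,-0.0312,0],[0,0,0]],[1,[0.0266,-0.0312,0],[0,0,0]]]' 40
python3 -m creep '[[1,[0.0266,-0.0312,0],[0,0,0]],[1,[0.0266,-0.0312,0],[0,0,0]],[1,[0.0266,-0.0312,0],[0,0,0]],[1,[0.0266,-0.0312,0],[0,0,0]],[1,[0.0266,-0.0312,0],[0,0,0]],[1,[0.0266,-0.0312,0],[0,0,0]],[1,[0.0266,-0.0312,0.01],[0,0,0]],[1,[0.02,-0.03,0.02],[0,0,0]],[1,[0.015,-0.02,0.02],[0,0,0]],[1,[0,0,0.02],[0,0,6]],[1,[0,0,0],[0,0,5.5]],[1,[0,0,0],[0,0,0]]]'
python3 - <<'E'
from h import *
to([491,329.6,150],14)
snap('wrist','w1')
E
```

```text
clock: 1.6
position: [385.2, -65.0, 231.0]
orientation: [-3.064, -0.693, 0.0]
force: [0.2, 0.1, -0.1]
finger_gap: 85.3
clock: 3.1
position: [469.1, 271.1, 160.5]
orientation: [3.118, 0.384, -0.002]
force: [-0.3, -0.3, -0.1]
finger_gap: 85.5
at [469.1 271.1 160.5] yaw 14.0 z [-0.001 -0.001 -1.   ] t 3.10 F [-0.3 -0.3 -0.1] gap 85.5
shift mm [ 35.5 -51.4  10.4] wz 0.0
```

View pics/w1.png

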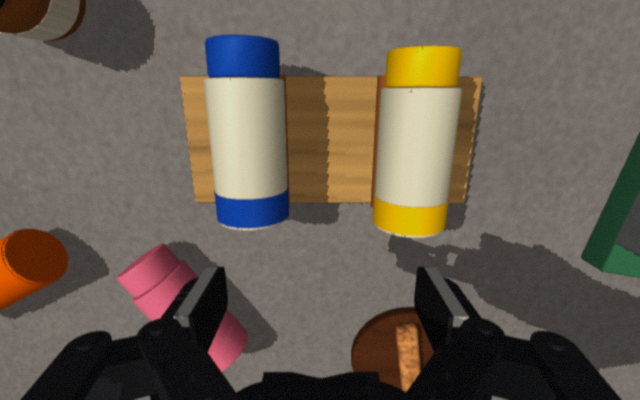

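The wrist view shows the blue jar at (247,135), with its narrower cap at the far end (242,55) and the band at (252,207). The yellow jar is at (420,140). I'll fit the jar again from this depth image.

```bash
python3 - <<'E'
from h import *
c=load('w1');p=cloud(c)
m=(p[...,2]>62)&(p[...,2]<90)&(np.hypot(p[...,0]-500,p[...,1]-332)<85)
q=p[m];top=q[q[:,2]>72]
d=np.linalg.svd(top[:,:2]-top[:,:2].mean(0))[2][0];d*=np.sign(d[0]);n=np.array([-d[1],d[0]])
s=q[:,:2]@d;w=top[:,:2]@n
print('yaw',np.degrees(np.arctan2(d[1],d[0])),s.max()-s.min(),w.max()-w.min(),np.percentile(q[:,2],98))
C=d*(s.min()+52.5)+n*(w.max()+w.min())/2;print(C,n*0+d*(s.max()-77.5)+n*w.mean())
to([*C,36],14)
E
```

```text
yaw 14.23884558104641 130.04198157498547 44.62099157306767 81.96131819894183
[493.18133774 332.86448678] [493.53512216 331.6410011 ]
at [469.3 271.1 161. ] yaw 14.1 z [-0. -0. -1.] t 3.15 F [-0.1 -0.2 -0.7] gap 85.5
shift mm [ 38.3 -54.1 125. ] wz 0.1
```

```bash
python3 -m creep '[[1,[0.0185,-0.0265,0],[0,0,0]],[1,[0.019,-0.0267,0],[0,0,0]],[1,[0,0,0.03],[0,0,0]],[1,[0,0,0.03],[0,0,0]],[1,[0,0,0.025],[0,0,0]],[1,[0,0,0.02],[0,0,0]],[1,[0,0,0.0195],[0,0,0]],[1,[0,0,0],[0,0,0]]]' && python3 -m creep '[[0,[0,0,0],[0,0,0]],[0,[0,0,0],[0,0,0]],[0,[0,0,0],[0,0,0]],[0,[0,0,0],[0,0,0]],[0,[0,0,0],[0,0,0]],[0,[0,0,0],[0,0,0]],[0,[0,0,0],[0,0,0]],[0,[0,0,0],[0,0,0]]]' 45
```

```text
clock: 4.15
position: [492.0, 331.3, 34.9]
orientation: [3.117, 0.383, -0.005]
force: [0.5, -0.2, 0.0]
finger_gap: 85.3
clock: 5.15
position: [493.6, 333.0, 38.8]
orientation: [-3.116, -0.383, -0.004]
force: [-0.8, 3.1, 6.6]
finger_gap: 54.6
```

```bash
python3 -m creep '[[0,[0,0,-0.005],[0,0,0]],[0,[0,0,-0.01],[0,0,0]],[0,[0,0,-0.015],[0,0,0]],[0,[0,0,-0.02],[0,0,0]],[0,[0,0,-0.025],[0,0,0]],[0,[0,0,-0.025],[0,0,0]],[0,[0,0,-0.025],[0,0,0]],[0,[0,0,-0.02],[0,0,0]],[0,[0,0,-0.015],[0,0,0]],[0,[0,0,-0.005],[0,0,0]],[0,[0,0,0],[0,0,0]]]' && python3 - <<'E'
from h import *
to([545,-113.8,205],93.5)
c=snap('wrist','w2')
E
```

```text
clock: 6.52
position: [492.9, 331.8, 201.5]
orientation: [3.118, 0.382, -0.001]
force: [0.0, 0.2, -6.0]
finger_gap: 54.7
at [492.9 331.8 201.5] yaw 14.0 z [-0. -0. -1.] t 6.53 F [ 0.   0.2 -6. ] gap 54.7
shift mm [-57.2 445.   -3.4] wz -79.5
```

View pics/w2.png

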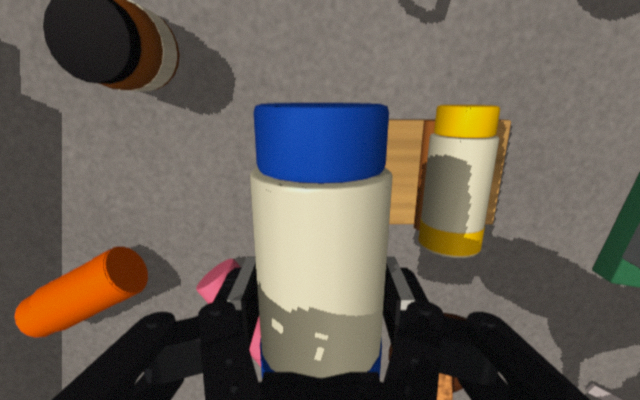

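The jar is held between the pads with the cap at (320,135). The weight reads 6 N. From the depth image I'll check its tilt and where it sits in the grip.

```bash
python3 - <<'E'
from h import *
c=load('w2');p=cloud(c)
for v in (185,200,230,260,290):
    r=p[v,270:372]; i=r[:,2].argmax(); print(v,np.round(p[v,320],1),'max z',np.round(np.median(p[v,310:330,2]),1))
print('cap far end',np.round(p[106,320],1),'cap',np.round(p[130,320],1),p[168,320])
X=p[178,320];s=sensors.state();R=Ro.from_rotvec(s['orientation']).as_matrix()
print('capjoint in tool',R.T@(X-s['position']))
a=np.array([p[v,320] for v in range(185,300,5)])@R; print('slope deg',np.degrees(np.arctan(np.polyfit(a[:,0],a[:,2],1)[0])),'TCP z rel tool',s['position'][2])
E
```

```text
185 [543.5 344.8 240.6] max z 240.7
200 [539.5 343.8 243.4] max z 243.4
230 [529.  341.2 242.5] max z 243.5
260 [518.9 338.7 244. ] max z 243.5
290 [507.6 335.8 244. ] max z 243.8
cap far end [567.3 350.7 239.3] cap [560.5 349.  240.9] [548.92498538 346.11122909 240.34776262]
capjoint in tool [ 54.67180366  -0.40354757 -39.6014428 ]
slope deg 0.6927904999587655 TCP z rel tool 200.7819216206957
```

```bash
python3 -m creep '[[0,[-0.003,0.02,0],[0,0,0]],[0,[-0.005,0.035,0],[0,0,0]],[0,[-0.005,0.04,0],[0,0,0]],[0,[-0.006,0.045,0],[0,0,0]],[0,[-0.006,0.045,0],[0,0,0]],[0,[-0.006,0.045,0],[0,0,0]],[0,[-0.006,0.045,0],[0,0,0]],[0,[-0.006,0.045,0],[0,0,0]],[0,[-0.005,0.04,0],[0,0,0]],[0,[-0.005,0.04,0],[0,0,0]],[0,[-0.003,0.03,0],[0,0,0]],[0,[-0.001,0.015,0],[0,0,0]]]' && python3 -m creep '[[0,[0,0,0],[0,0,-5]],[0,[0,0,0],[0,0,-8]],[0,[0,0,0],[0,0,-9]],[0,[0,0,0],[0,0,-9]],[0,[0,0,0],[0,0,-9]],[0,[0,0,0],[0,0,-9]],[0,[0,0,0],[0,0,-9]],[0,[0,0,0],[0,0,-9]],[0,[0,0,0],[0,0,-8]],[0,[0,0,0],[0,0,-4.5]],[0,[0,0,0],[0,0,0]],[0,[0,0,0],[0,0,0]]]' && python3 - <<'E'
from h import *
to([545,-113.8,205],93.5)
c=snap('wrist','w3');c=snap('top','top3')
i=cv2.resize(c['image'][150:250,340:500],None,fx=4,fy=4,interpolation=cv2.INTER_CUBIC)
cv2.imwrite('pics/c3.png',cv2.resize(np.vstack([cv2.imread('pics/w3.png'),i]),None,fx=.75,fy=.75,interpolation=cv2.INTER_AREA))
E
```

```text
clock: 8.07
position: [544.4, -115.9, 200.9]
orientation: [-3.119, -0.379, 0.003]
force: [-1.2, 0.4, -5.4]
finger_gap: 54.4
clock: 9.57
position: [545.0, -113.6, 201.6]
orientation: [-2.154, -2.286, 0.0]
force: [0.1, 0.3, -5.1]
finger_gap: 54.9
at [ 545.  -113.6  201.6] yaw 93.4 z [-0.  0. -1.] t 9.57 F [ 0.1  0.3 -5.1] gap 54.9
shift mm [-0.2 -0.  -3.4] wz -0.1
```

View pics/c3.png

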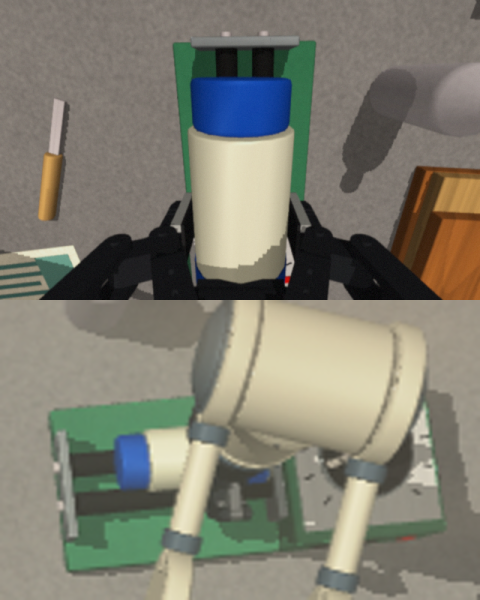

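The jar hangs above the rollers, with the far end plate at row 41 and the rollers at columns 227 and 263. I'll check the lateral alignment from the wrist camera.

```bash
python3 - <<'E'
from h import *
c=load('w3');p=cloud(c);i=c['image'].astype(int)
v,u=np.mgrid[:400,:640]
k=(i.max(2)<70)&(p[...,2]>58)&(p[...,2]<72)&(v<110)&(u>280)&(u<380)
q=p[k];print(k.sum())
th=np.radians(3.5);ex=np.array([np.cos(th),np.sin(th)]);ey=np.array([-np.sin(th),np.cos(th)])
o=np.array([545,-113.8]);d=q[:,:2]-o;print('roller x ranges',[ (np.percentile((d@ex)[s],[2,50,98])) for s in ((d@ex)<0,(d@ex)>0)], 'y',np.percentile(d@ey,[2,98]))
# tops
for lo in(-1,1):
  s=np.sign(d@ex)==lo; t=s&(q[:,2]>np.percentile(q[s,2],70)); f=np.polyfit((d@ey)[t],(d@ex)[t],1); print('top line x',(d@ex)[t].mean(),'slope deg',np.degrees(f[0]),q[t,2].mean())
k=(p[...,2]>70)&(p[...,2]<80)&(v<75)&(abs(i.max(2)-i.min(2))<40)
d=p[k][:,:2]-o;print('plate x',np.percentile(d@ex,[1,99]),'y',np.percentile(d@ey,[1,99]))
e=d[(d@ey)<np.percentile(d@ey,60)];print('plate dir deg',np.degrees(np.polyfit(d@ex,d@ey,1)[0]))
# dial from top image, unobstructed earlier
c=load('top0');p=cloud(c)
k=(p[...,2]>92)&(p[...,2]<102)&(np.hypot(p[...,0]-557,p[...,1]+302)<50);q=p[k][:,:2];print('skirt',cv2.minEnclosingCircle(q.astype(np.float32)))
k=(p[...,2]>133)&(np.hypot(p[...,0]-557,p[...,1]+302)<50);q=p[k][:,:2];r=cv2.minAreaRect(q.astype(np.float32));print('bar',r,len(q))
E
```

```text
2261
roller x ranges [array([-27.742904  , -16.39300605,  -5.66779062]), array([ 9.60264539, 22.58483785, 34.55101833])] y [ 76.51464761 105.2439918 ]
top line x -16.862185038228525 slope deg -1.5632262785803392 66.4506019703195
top line x 22.984593755771183 slope deg -2.130231102786122 66.71344820778609
plate x [-50.30332545  56.11995566] y [104.96514544 115.23018325]
plate dir deg 0.6177307962367914
skirt ((555.9326782226562, -299.6966857910156), 47.86148452758789)
bar ((560.2969970703125, -299.56683349609375), (13.85830020904541, 61.16447830200195), 17.972938537597656) 104
```

```bash
python3 -m creep '[[0,[0.0020,0.0026,0],[0,0,-0.5]],[0,[0,0,0.02],[0,0,0]],[0,[0,0,0.03],[0,0,0]],[0,[0,0,0.03],[0,0,0]],[0,[0,0,0.02],[0,0,0]],[0,[0,0,0.012],[0,0,0]],[0,[0,0,0.005],[0,0,0]],[0,[0,0,0],[0,0,0]]]' && python3 - <<'E'
from h import *
to([547.4,-111.5,75],94)
c=snap('wrist','w4');p=cloud(c)
i=c['image'].astype(int);v,u=np.mgrid[:400,:640]
k=(i.max(2)<70)&(p[...,2]>58)&(p[...,2]<72)&(v<200)&(u>200)&(u<450)&(p[...,1]>-50)
q=p[k];th=np.radians(4);ex=np.array([np.cos(th),np.sin(th)]);ey=np.array([-np.sin(th),np.cos(th)])
o=np.array([547.4,-110]);d=q[:,:2]-o;print(k.sum())
if k.sum()>20:print('x',[np.percentile((d@ex)[s],[2,50,98]) for s in ((d@ex)<0,(d@ex)>0)],'y',np.percentile(d@ey,[2,98]))
E
```

```text
clock: 10.68
position: [548.0, -111.7, 85.3]
orientation: [2.142, 2.297, 0.001]
force: [-0.4, 1.1, -4.8]
finger_gap: 54.3
at [ 548.  -111.7   85.3] yaw 94.0 z [ 0.001 -0.    -1.   ] t 10.68 F [-0.4  1.1 -4.8] gap 54.3
shift mm [ 0.2 -0.6 10.3] wz -0.0
6506
x [array([-45.51400851, -18.32405922,  -6.00255103]), array([ 6.072016  , 21.02478273, 47.91829351])] y [ 76.53433245 101.44744989]
```

View pics/w4.png

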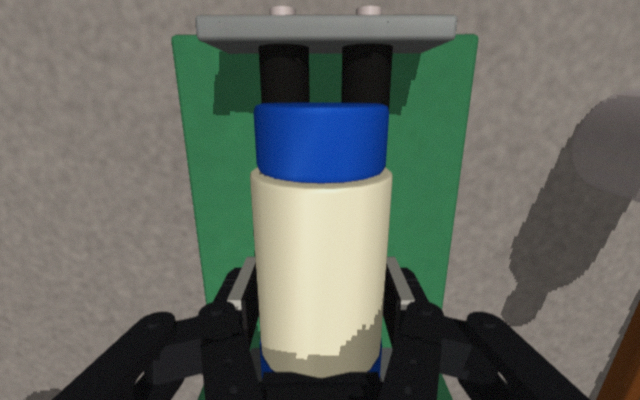

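The jar sits over the rollers, with the gap centred at column 326 and the jar at 321. I'll shift it about 1.5 mm and lower it until it touches.

```bash
python3 -m creep '[[0,[0,0.0012,0.003],[0,0,0]],[0,[0,0,0.003],[0,0,0]],[0,[0,0,0.002],[0,0,0]],[0,[0,0,0],[0,0,0]],[0,[0,0,0],[0,0,0]]]'; python3 -m creep '[[0,[0,0,0.002],[0,0,0]],[0,[0,0,0],[0,0,0]]]'
```

```text
clock: 11.35
position: [548.9, -111.5, 76.9]
orientation: [2.143, 2.297, 0.0]
force: [0.6, -0.5, -5.8]
finger_gap: 54.5
clock: 11.6
position: [549.1, -111.6, 75.0]
orientation: [2.142, 2.297, 0.001]
force: [1.1, 0.3, -4.2]
finger_gap: 54.5
```

```bash
python3 -m creep '[[0,[0,0,0.001],[0,0,0]],[0,[0,0,0.001],[0,0,0]],[0,[0,0,0],[0,0,0]]]';python3 -m creep '[[0,[0,0,0.001],[0,0,0]],[0,[0,0,0],[0,0,0]]]'
```

```text
clock: 11.98
position: [549.7, -111.6, 74.7]
orientation: [2.141, 2.296, 0.002]
force: [-0.7, 1.5, 5.5]
finger_gap: 55.0
clock: 12.22
position: [550.0, -111.7, 74.5]
orientation: [2.14, 2.295, 0.003]
force: [-1.8, 1.5, 6.9]
finger_gap: 54.6
```

```bash
python3 -m creep '[[0.7,[0,0,0],[0,0,0]],[0.8,[0,0,0],[0,0,0]],[1,[0,0,0],[0,0,0]],[1,[0,0,0],[0,0,0]],[1,[0,0,0],[0,0,0]],[1,[0,0,0],[0,0,0]],[1,[0,0,-0.01],[0,0,0]],[1,[0,0,-0.03],[0,0,0]],[1,[0,0,-0.04],[0,0,0]],[1,[0,0,-0.04],[0,0,0]],[1,[0,0,-0.02],[0,0,0]],[1,[0,0,0],[0,0,0]]]'
python3 - <<'E'
from h import *
c=snap('wrist','w5');p=cloud(c)
o=np.array([549,-110]);th=np.radians(4);ex=np.array([np.cos(th),np.sin(th)]);ey=np.array([-np.sin(th),np.cos(th)])
m=(p[...,2]>98)&(p[...,2]<125)&(np.hypot(p[...,0]-545,p[...,1]+100)<95)&(p[...,1]>-165)
q=p[m];d=q[:,:2]-o;top=d[q[:,2]>108]
print(np.percentile(q[:,2],98),'x',np.percentile(top@ex,[1,50,99]),'y',np.percentile(d@ey,[.5,99.5]),'dir',np.degrees(np.polyfit(top@ey,top@ex,1)[0]))
to([560,-299.6,190],105)
E
```

```text
clock: 13.72
position: [549.5, -111.7, 213.5]
orientation: [2.141, 2.295, 0.002]
force: [-0.2, 1.2, -0.9]
finger_gap: 85.8
117.38047865255193 x [-19.98278393  -0.19638288  19.9129549 ] y [-51.75750172  76.28359808] dir -0.1120045005060837
at [ 548.9 -111.6  211.4] yaw 94.0 z [ 0. -0. -1.] t 13.78 F [-0.2 -0.1 -0. ] gap 85.1
shift mm [-188.4   -2.    21.5] wz -11.0
```

View pics/w5.png

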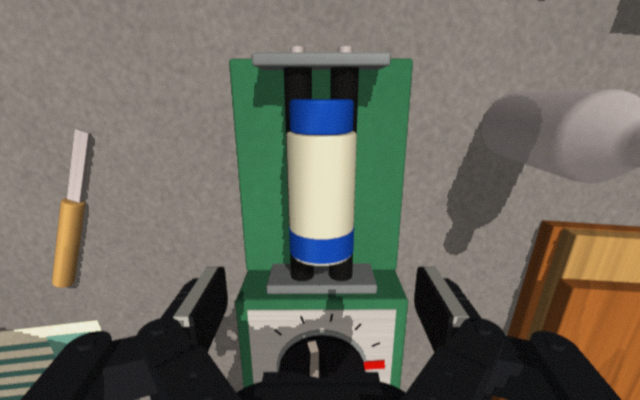

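The jar is seated on the rollers: the top is 117.4 mm high against an expected 117.6, it is centred to 0.2 mm, and it lies parallel. The bottle still stands at right. Next I move above the dial.

```bash
python3 -m creep '[[1,[-0.01,0,-0.02],[0,0,0]],[1,[-0.03,0,-0.02],[0,0,0]],[1,[-0.04,0,0],[0,0,-2]],[1,[-0.04,0,0],[0,0,-2]],[1,[-0.04,0,0],[0,0,-2]],[1,[-0.028,0,0],[0,0,-2]],[1,[0,0,0],[0,0,-2]],[1,[0,0,0],[0,0,0]]]'
python3 - <<'E'
from h import *
to([562.3,-299.5,190],105)
c=snap('wrist','w6')
p=cloud(c)
k=(p[...,2]>92)&(p[...,2]<101)&(np.hypot(p[...,0]-562,p[...,1]+300)<55);q=p[k][:,:2];print('skirt',cv2.minEnclosingCircle(q.astype(np.float32)))
k=(p[...,2]>136)&(p[...,2]<146)&(np.hypot(p[...,0]-562,p[...,1]+300)<50);q=p[k];print('bar',cv2.minAreaRect(q[:,:2].astype(np.float32)),len(q),np.median(q[:,2]))
E
```

```text
clock: 14.78
position: [568.7, -297.6, 249.9]
orientation: [-1.932, -2.473, 0.0]
force: [0.1, 0.4, -0.6]
finger_gap: 85.3
at [ 568.7 -297.6  249.9] yaw 104.0 z [-0.003  0.002 -1.   ] t 14.78 F [ 0.1  0.4 -0.6] gap 85.3
shift mm [-0.4 -6.5 59.9] wz -1.0
skirt ((562.3648681640625, -297.7873840332031), 43.898780822753906)
bar ((562.2022094726562, -297.1888122558594), (14.034440994262695, 60.64569854736328), 17.498390197753906) 1211 140.07356288254704
```

View pics/w6.png

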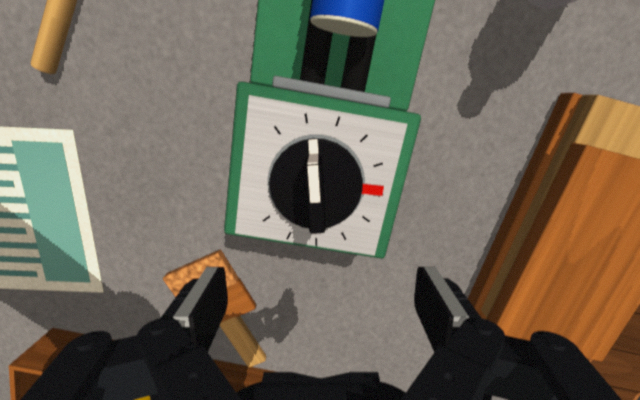

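The pointer's white line runs from the centre (316,203) up to the end (313,140). The red tab is at (373,190), clockwise from it. Now I compute the angles.

```bash
python3 - <<'E'
from h import *
c=load('w6');p=cloud(c);i=c['image'].astype(int);C=np.array([562.3,-297.6])
r=(i[...,2]>150)&(i[...,1]<60)&(i[...,0]<60);r[:,:350]=0;r[:,395:]=0;r[:160]=0;r[215:]=0
q=p[r];m=q[:,:2].mean(0)-C;print('mark n',r.sum(),q[:,2].mean(),'r',np.hypot(*m),'yaw',np.degrees(np.arctan2(m[1],m[0])))
k=(p[...,2]>92)&(p[...,2]<101)&(np.hypot(p[...,0]-562,p[...,1]+300)<46)&(i.min(2)>140)
q=p[k];m=q[:,:2].mean(0)-C;print('skirt pointer',k.sum(),np.hypot(*m),np.degrees(np.arctan2(m[1],m[0])))
k=(p[...,2]>136)&(np.hypot(p[...,0]-562,p[...,1]+300)<46)&(i.min(2)>140)
q=p[k];m=q[:,:2].mean(0)-C;print('bar white',k.sum(),np.hypot(*m),np.degrees(np.arctan2(m[1],m[0])))
to([562.2,-297.4,104],107.5)
E
```

```text
mark n 176 92.49263511398392 r 53.517158727088436 yaw 8.86268966250132
skirt pointer 129 36.54823044836809 107.43883413894265
bar white 455 14.952492163524187 126.45074064756544
at [ 568.8 -297.4  250.6] yaw 104.0 z [-0.002  0.001 -1.   ] t 14.82 F [ 0.2 -0.6 -0.5] gap 85.3
shift mm [  1.3  -6.3 146.6] wz -3.5
```

```bash
python3 -m creep '[[1,[0.0013,-0.0063,0.01],[0,0,3.5]],[1,[0,0,0.03],[0,0,-7]],[1,[0,0,0.03],[0,0,0]],[1,[0,0,0.03],[0,0,0]],[1,[0,0,0.03],[0,0,0]],[1,[0,0,0.016],[0,0,0]],[1,[0,0,0],[0,0,0]]]' 25; python3 -c "
from h import *
to([562.2,-297.4,104],107.5)"
```

```text
clock: 15.7
position: [562.1, -297.6, 104.5]
orientation: [-1.856, -2.532, 0.0]
force: [-0.8, -0.2, -0.2]
finger_gap: 85.6
at [ 562.1 -297.6  104.5] yaw 107.5 z [-0.002  0.001 -1.   ] t 15.70 F [-0.8 -0.2 -0.2] gap 85.6
shift mm [0.1 0.2 0.5] wz 0.0
```

```bash
python3 -m creep '[[0,[0,0,0],[0,0,0]],[0,[0,0,0],[0,0,0]],[0,[0,0,0],[0,0,0]],[0,[0,0,0],[0,0,0]],[0,[0,0,0],[0,0,0]],[0,[0,0,0],[0,0,0]],[0,[0,0,0],[0,0,0]],[0,[0,0,0],[0,0,0]],[0,[0,0,0],[0,0,0]],[0,[0,0,0],[0,0,0]]]' 30; python3 -c "
from h import *
to([562.2,-297.4,104],8.8)"
```

```text
clock: 16.95
position: [563.7, -298.4, 106.5]
orientation: [1.856, 2.532, 0.002]
force: [5.2, 0.5, 1.3]
finger_gap: 13.7
at [ 563.7 -298.4  106.5] yaw 107.5 z [ 0.003 -0.    -1.   ] t 16.95 F [5.2 0.5 1.3] gap 13.7
shift mm [ 1.4 -1.2  2.5] wz 98.7
```

```bash
python3 -m creep '[[0,[0,0.0014,0],[0,0,0]],[0,[0,0,0],[0,0,5]],[0,[0,0,0],[0,0,9]],[0,[0,0,0],[0,0,9]],[0,[0,0,0],[0,0,9]],[0,[0,0,0],[0,0,9]],[0,[0,0,0],[0,0,9]],[0,[0,0,0],[0,0,9]],[0,[0,0,0],[0,0,9]],[0,[0,0,0],[0,0,9]],[0,[0,0,0],[0,0,8]],[0,[0,0,0],[0,0,0]]]'; python3 -c "
from h import *
to([562.2,-297.4,104],8.8);print(sensors.state()['torque'])"
```

```text
clock: 18.45
position: [563.6, -298.1, 106.5]
orientation: [-3.081, -0.614, 0.001]
force: [-2.3, 1.4, 4.9]
finger_gap: 13.8
at [ 563.6 -298.1  106.5] yaw 22.5 z [-0.  0. -1.] t 18.45 F [-2.3  1.4  4.9] gap 13.8
shift mm [-1.  -1.2  2.5] wz 13.7
[ 0.3250288   0.40035359 -0.01534659]
```

```bash
python3 -m creep '[[0,[0,0,0],[0,0,7]],[0,[0,0,0],[0,0,6.7]],[0,[0,0,0],[0,0,0]],[0,[0,0,0],[0,0,0]],[1,[0,0,0],[0,0,0]],[1,[0,0,0],[0,0,0]],[1,[0,0,0],[0,0,0]],[1,[0,0,0],[0,0,0]],[1,[0,0,0],[0,0,0]],[1,[0,0,-0.03],[0,0,0]],[1,[0,0,-0.04],[0,0,0]],[1,[0,0,-0.04],[0,0,0]]]'
python3 -m creep '[[1,[-0.015,0,-0.03],[0,0,0]],[1,[-0.015,0,0],[0,0,0]],[1,[0,0,0],[0,0,0]]]'
cat > chk.py <<'E'
import sys
from h import *
f=sys.argv[1];to([562,-298,104],8.8);c=snap('wrist',f)
p=cloud(c);i=c['image'].astype(int);R=np.hypot(p[...,0]-562.3,p[...,1]+298)
k=(p[...,2]>92)&(p[...,2]<101)&(R<47);C,r=cv2.minEnclosingCircle(p[k][:,:2].astype(np.float32));C=np.array(C)
k=(p[...,2]>136)&(p[...,2]<146)&(R<45);b=cv2.minAreaRect(p[k][:,:2].astype(np.float32));print('skirt',C,r,'bar',b)
for n,k in dict(mark=(i[...,2]>140)&(i[...,1]<70)&(i[...,0]<70)&(R>43)&(R<66)&(p[...,2]>75),ptr=(p[...,2]>88)&(p[...,2]<101)&(R<46)&(R>31)&(i.min(2)>130)).items():
    m=p[k][:,:2].mean(0)-np.array(b[0]);print(n,k.sum(),np.hypot(*m),np.degrees(np.arctan2(m[1],m[0])))
im=c['image'];u,v=proj(c,[562,-298,100]).astype(int);u=np.clip(u,80,560);v=np.clip(v,75,325)
cv2.imwrite('pics/%sc.png'%f,cv2.resize(im[v-75:v+75,u-80:u+80],None,fx=4,fy=4,interpolation=cv2.INTER_CUBIC))
E
python3 chk.py w7
```

```text
clock: 19.95
position: [563.7, -298.0, 216.8]
orientation: [-3.132, -0.241, 0.0]
force: [0.2, -0.2, 0.0]
finger_gap: 85.6
clock: 20.32
position: [533.4, -302.9, 245.1]
orientation: [-3.132, -0.239, 0.001]
force: [0.2, 0.2, 0.4]
finger_gap: 85.3
at [ 533.4 -302.9  245.1] yaw 8.7 z [-0.001  0.    -1.   ] t 20.32 F [0.2 0.2 0.4] gap 85.3
shift mm [ 29.1  -0.5 141. ] wz -0.1
skirt [ 562.83978271 -298.30847168] 43.9149284362793 bar ((563.4261474609375, -297.98553466796875), (60.92893981933594, 13.535969734191895), 9.170648574829102)
mark 260 53.27743259550971 7.505533726624939
ptr 155 36.48549609080215 8.555036903649992
```

View pics/w7c.png

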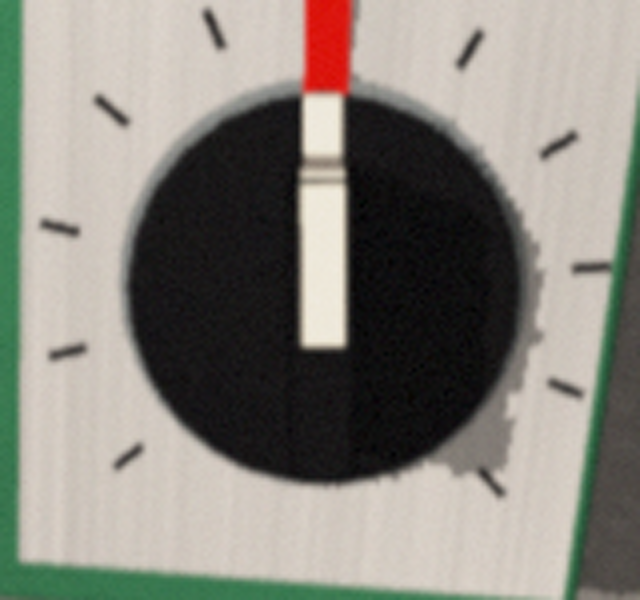

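The pointer (column 324) meets the red tab (column 328) to within about 1°, which is well inside the tab's width of about 11°. I'll leave the dial there, retreat and check the whole scene.

```bash
python3 -m creep '[[1,[-0.02,0.02,-0.03],[0,0,0]],[1,[-0.04,0.04,0],[0,0,0]],[1,[-0.04,0.04,0],[0,0,0]],[1,[-0.03,0.04,0],[0,0,0]],[1,[0,0.03,0],[0,0,0]],[1,[0,0,0],[0,0,0]]]'
python3 - <<'E'
from h import *
a=snap('top','top9');b=snap('side','side9')
cv2.imwrite('pics/f.png',np.vstack([cv2.resize(a['image'][110:260,200:520],None,fx=2,fy=2),cv2.resize(b['image'][90:300,220:500],(400,300))[:, :].copy() if 0 else cv2.copyMakeBorder(cv2.resize(b['image'][90:290,220:500],(420,300)),0,0,0,220,0)]))
p,q=cloud(load('top0')),cloud(a)
for n,(x,y,r,z) in dict(bottle=(700,-20,70,150),yellow=(525,215,85,62)).items():
    for s in(p,q):
        m=(s[...,2]>z)&(np.hypot(s[...,0]-x,s[...,1]-y)<r);print(n,m.sum(),s[m].mean(0).round(1))
m=(q[...,2]>100)&(q[...,2]<125)&(np.hypot(q[...,0]-548,q[...,1]+100)<85)
print('jar',q[m].mean(0),np.percentile(q[m][:,2],98)); print(sensors.state()['position'])
E
```

```text
clock: 21.12
position: [431.1, -492.0, 271.9]
orientation: [-3.128, -0.237, 0.004]
force: [-0.0, -0.8, 0.1]
finger_gap: 85.3
bottle 128 [742.8 -47.5 183.5]
bottle 129 [742.5 -47.7 182.8]
yellow 720 [524.7 209.1  76.4]
yellow 714 [524.7 209.3  76.6]
jar [ 545.04104596 -101.89895658  112.65228021] 120.89471831316767
[ 431.94560229 -490.09907621  273.76180615]
```

View pics/f.png

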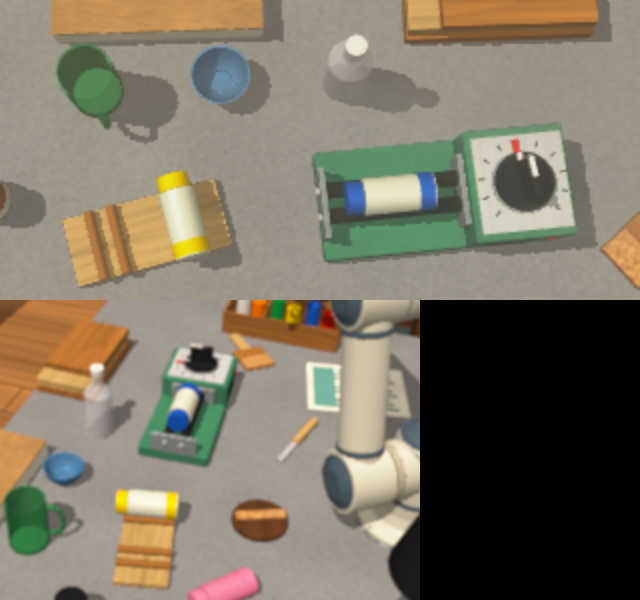

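The blue jar lies between the rollers at (392,194). The pointer is at the red mark, around (518,150). The yellow jar and the bottle have not moved, and the arm is clear of everything.

```bash
python3 -c "
from rig import workorder
print(workorder.job_done())"
```

```text
the job is handed in; nothing more can be done
None
```

I laid the blue jar on the mill rollers, then turned the dial about 99° clockwise to the red mark, let go and handed the job in at about 21 s. The hand-in gives no verdict.

- **Jar:** After release, the wrist camera put its top at 117.4 mm against an expected 117.6 mm. It was centred to about 0.2 mm and parallel to the rollers. A coarser reading from the top camera at the end put the top at 120.9 mm, about 3 mm higher. That camera had also read about 3 mm high on the jar in the cradle, and the picture showed the jar still seated, so I did not act on it.
- **Dial:** The pointer stopped about 1° short of the middle of the red mark. That is well inside the tab's width, so I left it rather than grip the dial again.
- **Bystanders:** The bottle and the yellow jar are where they were at the start, to about 0.3 mm.
- **Robot:** The arm and gripper were clear of everything at hand-in. The highest wrist force I read was about 7 N.

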